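# Empty the sorting scoop through the discard hopper's spring gate

## Robot

A 6-joint arm with a two-finger parallel gripper is mounted at the origin on a cart in front of the work surface, level with it; the furniture and walls round the work are solid. World frame = base frame: x ahead of the robot, y to its left, z up, the work surface at z = 0. Lengths are in m, angles in rad, forces in N, time in s.
With the tool pointing down it reaches from about 0.325 to 0.9 m from the base axis. Payload 6.1 kg.
Tool frame: the origin (TCP) lies midway between the tips of the shut fingers; the grasp point (between the pads) lies 19 mm behind it (r.grasp_offset is the distance from the TCP to the grasp point, in m); z points along the fingers, y is the direction in which the jaws open and shut (so a half turn about z gives the same grasp; the last joint's range is limited). The gripper opens to 87 mm and grips with 3 to 60 N. Pads are 19 mm wide; open, the fingers measure 117 mm over their backs; the gripper's body (75 mm by 190 mm) begins 51 mm behind the grasp point.
Start: joints at [-1.267, 0.22, 1.526, -0, 1.395, -0.126], TCP at [0.26, -0.568, 0.223] pointing down, gripper open.
Joint ranges: [-2.98, 2.98], [-0.91, 2.08], [0.09, 2.57], [-1.24, 4.39], [0.2, 2.65], [-2.68, 2.68]. Speed limits (rad/s): [2.57, 2.57, 3.01, 3.14, 3.14, 3.14].

## Interface

Orientations are given as a unit quaternion [x, y, z, w].
In Python, from cell import readout, vision, workorder, r gives the robot as it stands.
- The arm moves only by the tool send_rows, never from a script. Its argument "targets" is text: rows parted by semicolons, each of 5 numbers parted by spaces: the shift along the world's x, y, z in cm, then the turn about the world's z in rad, then the finger opening in cm, from 0 to 8.7. A call has 1 to 20 rows; each row shifts and turns the commanded pose from where the row before left it; what a row does not reach is not made up. A row lasts 1/12 s, in which the tool goes at most 41.7 mm and 7.16 degrees, less where a joint would pass 70% of its speed; a pose out of reach is approached as far as the arm can. A call is refused whole if a number of a shift passes 4.17 or a number of a turn 0.125, either way. A call with a gripper value outside its range is refused whole. The fingers move at their own pace and stop on an object; "grip_force" is the grip in N (left out, the last holds). Time passes only in rows, so rows that do not move let the fingers close. It gives the time, the measured TCP pose, the force and the opening at its end, in the units of the state.
- readout.sense(): the state, without advancing time (a new reading comes with each control period).
- vision.get_image(name): name is "scene" or "side" or "wrist"; returns (picture, depth): 480x640x3 uint8, red, green, blue; 480x640 float32, m along the optical axis (not along the pixel's ray), 0 where there is no reading.
- vision.camera_model(name): a dict with "mtx" (3x3 intrinsics, pixels), "world_to_cam" (4x4, takes a point from world to camera coordinates); the wrist camera has in their place "tool_from_camera" (4x4, takes a point from camera to tool coordinates, whose origin is the TCP and whose axes are the flange's). Camera axes: x right, y up, looking along -z (the intrinsics and any distortion apply to the point x, -y, -z); pixel columns grow to the right and rows downward; lengths in m; the calibration is good to about 2 mm. The wrist camera is an equidistant fisheye: a pixel r from the principal point sees the ray r / f radians off the axis. A picture is of the moment at which its call begins: read the wrist's pose just before it. camera_model takes no time and is no camera call.
- workorder.hand_in(): hands the job in, once; it reports no verdict.
The state is a dict: "time_s": time; "q": joint angles; "dq": joint speeds; "joint_torque": joint torques, N m; "tcp_pos": TCP position; "ee_rot": TCP orientation; "contact_force": force on the tool from outside, world axes, zero at the start; "wrist_torque": the same for the moment, N m; "width": finger opening in m.
Only numpy, scipy, OpenCV 4.12 (cv2) and the standard library are available. Lean on these libraries where they do the work, as an engineer would, in place of code of your own. Each camera call takes 0.05 s, during which the arm holds its last target.

## Task

Tip all three used sample tubes out of the sorting scoop into the shut discard hopper and stand the empty scoop back on the desk. Then pull the hopper's spring-loaded slide gate out until the black line across it meets the black lines on its guides, not past them, so that the tubes drop into the bin below. Finish while still holding the gate there, because it springs shut when let go; leave everything else on the desk alone.

Things in the scene. Friction and masses are not known exactly. Their poses are not given: they have to be found in the camera images.
- hopper: white discard hopper fixed on the desk: a bin under a low stand and on it an open-topped throat whose floor is a sliding steel gate. Origin on the desk under the throat, z up; front = -x, where the gate pulls out and over which tubes are tipped in towards +x. Two guide channels run out in front to x -185 mm at y +-66 mm, tops at z 118 mm. Bin inside: x -144 to +60, y +-63 mm, rim z 72 mm
- mouth (a point): centre of the hopper's mouth, 178 mm above the desk; axes as the hopper's. Throat inside, from here: x -38 to +38 mm, y -56 to +56 mm, floor (gate) 70 mm below. Front wall's rolled edge at x -40, z +2 mm. Side walls at y +-58, tops at z +19 mm; back wall at x +40, top at z +60 mm; 4 mm thick, rounded rims. Inside the front wall a baffle slopes 20 mm in to just over the gate
- gate (a joint): how far the gate is pulled out of the hopper, m: 0 shut, 0.065 with its line at the mark (throat fully open), 0.090 end of travel, where it comes off its guides. A spring pulls it shut: 3.2 N when shut, 80 N/m more, so 8.4 N at the mark. It travels level, along the hopper's -x
- gate_line (a point): middle of the black line, 4 mm wide, across the top of the gate plate; moves with the gate; axes as the hopper's. The gate is at its mark when this point lies on point mark
- mark (a point): middle between the two black lines on the guide channels, the mark to which the gate's line is pulled; fixed, 65 mm in front of the gate's line when shut
- gate_grip (a point): middle of the round top bar of the gate's black bow handle: 12 mm thick, lying along the hopper's y, 56 mm straight length, 44 mm above the gate plate, 152 mm above the desk; when shut 60 mm in front of the front wall; axes as the hopper's
- scoop_grip (a point): middle of the grip tab of the scoop, a steel tray 112 (x) x 98 mm (y) with 26 mm side walls. Axes: x level towards the pour lip, z up. The black tab at its back is 9 mm thick (x), 50 mm wide, top 20 mm above this point; underside 55, floor 52 mm below; lip's edge 111 mm towards +x, 43 mm below. Last 26 mm before the lip is a 19 degree ramp: tubes roll out only if tipped lip-down well past that. 130 g
- tube_a_mid (a point): middle of a capped sample tube lying across the scoop nearest to the grip tab: 83 mm long, 13 mm thick, cap 16 mm thick; z axis along the tube towards the cap; 12 g; rolls easily
- tube_b_mid (a point): middle of the second tube in the scoop, same kind
- tube_c_mid (a point): middle of the third tube in the scoop, nearest to the ramp, same kind
- strip_bottle_mid (a point): bystander: white round bottle with black cap, 50 mm wide, 133 mm high, 60 mm above its underside
- lancet_box_mid (a point): bystander: small closed box 66x70x46 mm, its centre
- tube_w_mid (a point): bystander: another sample tube, 88 mm long, lying on the desk in front (not one of the three)
- marker_mid (a point): bystander: marker pen, 138 mm long, lying on the papers
- dropper_mid (a point): bystander: dropper bottle, 26 mm wide, 62 mm high, 30 mm above its underside

How it is judged:
On the way, in this order (a step that is already met when the one before it is completed fails the run):
1. all three tubes tipped into the throat of the hopper, lying on the shut gate (z of tube_a_mid in the frame of hopper between 0.106 and 0.19 m and x of tube_a_mid in the frame of hopper between -0.036 and 0.05 m and y of tube_a_mid in the frame of hopper between -0.058 and 0.058 m and z of tube_b_mid in the frame of hopper between 0.106 and 0.19 m and x of tube_b_mid in the frame of hopper between -0.036 and 0.05 m and y of tube_b_mid in the frame of hopper between -0.058 and 0.058 m and z of tube_c_mid in the frame of hopper between 0.106 and 0.19 m and x of tube_c_mid in the frame of hopper between -0.036 and 0.05 m and y of tube_c_mid in the frame of hopper between -0.058 and 0.058 m and value of joint gate below 0.006 m), for 0.2 s.
2. the empty scoop stood back on the desk and let go (height (world z) of scoop_grip below 0.065 m and angle between scoop_grip's own z axis and vertical below 0.12 rad and distance between the grasp point and scoop_grip above 0.06 m), for 0.2 s.
3. the gate pulled out to its mark (value of joint gate between 0.058 and 0.072 m), for 0.2 s.
At the end, for the whole second after the job is handed in: the fingers hold the gate by its handle, still, with its line within 7 mm of the mark; all three tubes lie in the bin under the hopper; the scoop stands level on the desk (all of step 3 and velocity of joint gate between -0.01 and 0.01 m/s and contact force between the fingers and gate above 3 N and z of tube_a_mid in the frame of hopper between 0 and 0.085 m and x of tube_a_mid in the frame of hopper between -0.146 and 0.062 m and y of tube_a_mid in the frame of hopper between -0.065 and 0.065 m and z of tube_b_mid in the frame of hopper between 0 and 0.085 m and x of tube_b_mid in the frame of hopper between -0.146 and 0.062 m and y of tube_b_mid in the frame of hopper between -0.065 and 0.065 m and z of tube_c_mid in the frame of hopper between 0 and 0.085 m and x of tube_c_mid in the frame of hopper between -0.146 and 0.062 m and y of tube_c_mid in the frame of hopper between -0.065 and 0.065 m and height (world z) of scoop_grip below 0.065 m and angle between scoop_grip's own z axis and vertical below 0.12 rad); the arm keeps its last pose, push and grip.
It fails at once if another thing on the desk is pushed aside (more than 25 mm) (distance of any of strip_bottle_mid, lancet_box_mid, tube_w_mid, marker_mid, dropper_mid from where it was at the start of the episode above 0.025 m).
It fails at once if the gate is pulled well past its mark, off its guides (by more than 17 mm) (value of joint gate above 0.082 m).
It also fails if it takes over 72 s, if anything falls off the work surface, if the arm or the gripper's body presses on something with over 40 N, if the wrist force passes 120 N, or if a joint passes its speed limit or range.

## Working session

There is one attempt and no reset: what is moved stays moved. The work goes in short steps, Python scripts to look and compute and a tool call to move; the robot and the scene stay as the last step left them, time stands still between calls to the robot, and variables do not carry over. Pictures are saved under pics/ and viewed, and the job is handed in when it is done.

Besides the shell and the picture viewer there is one more tool, called as a command line: name --argument value ..., lists and objects as JSON in quotes. send_rows: Moves the arm, as the interface text tells. Its arguments: {"type":"object","properties":{"targets":{"type":"string"},"grip_force":{"type":"number"}},"required":["targets"]}

```bash
ls; mkdir -p pics
cat > h.py <<'E'
from cell import readout, vision, workorder, r
import numpy as np, cv2
def cap(name,tag):
    s=readout.sense(); im,d=vision.get_image(name)
    cv2.imwrite(f'pics/{tag}.png',im[:,:,::-1]); np.savez(f'pics/{tag}.npz',im=im,d=d,p=s['tcp_pos'],q=s['ee_rot'])
    return im,d
def world(name,d,T=None):
    m=vision.camera_model(name);K=np.array(m['mtx']);W=np.linalg.inv(np.array(m['world_to_cam']))
    v,u=np.mgrid[0:480,0:640]
    P=np.stack([(u-K[0,2])/K[0,0]*d,-(v-K[1,2])/K[1,1]*d,-d],-1)
    return P@W[:3,:3].T+W[:3,3]
E
python3 - <<'E'
from h import *
print(readout.sense(), r.grasp_offset)
for n in ['scene','side','wrist']:
    m=vision.camera_model(n);print(n,m)
    cap(n,n+'0')
E
```

```text
pics
{'time_s': 0.0, 'q': array([-1.26711157e+00,  2.21229017e-01,  1.52758993e+00,  1.74363339e-06,
        1.39468213e+00, -1.26095504e-01]), 'dq': array([-1.08896302e-03, -3.03683561e-04, -6.65988466e-05,  2.36067651e-04,
       -1.26313669e-04,  9.89711009e-04]), 'joint_torque': array([ 8.59547308e-04, -4.94609928e+01, -3.87372351e+01,  6.99086138e-02,
        5.69538795e-02, -1.44278406e-04]), 'tcp_pos': array([ 0.26023659, -0.56757887,  0.22144667]), 'ee_rot': array([ 9.76999417e-01,  2.13239838e-01, -8.37627504e-05, -9.50528335e-04]), 'contact_force': array([-0.50104922,  0.8437921 , -0.08931681]), 'wrist_torque': array([ 0.04820208,  0.0316073 , -0.0777111 ]), 'width': 0.08708068466248536} 0.0187
scene {'mtx': array([[508.31941588,   0.        , 322.76196304],
       [  0.        , 508.31941588, 240.90963671],
       [  0.        ,   0.        ,   1.        ]]), 'world_to_cam': array([[ 0.96863312, -0.24849101, -0.00144595, -0.57578097],
       [ 0.16779871,  0.64977566,  0.74137385, -0.07287158],
       [-0.18328519, -0.7183619 ,  0.6710907 , -1.1493426 ],
       [ 0.       
[... 305 characters left out ...]
7432,  0.506054  ,  0.86005853, -0.05849515],
       [-0.0768249 , -0.85678334,  0.5099218 , -1.28533644],
       [ 0.        ,  0.        ,  0.        ,  1.        ]])}
wrist {'mtx': array([[371.64829954,   0.        , 320.71823703],
       [  0.        , 371.64829954, 244.85971602],
       [  0.        ,   0.        ,   1.        ]]), 'tool_from_camera': array([[ 8.99347569e-04,  9.59810256e-01,  2.80648291e-01,
         7.66187698e-02],
       [ 9.99999297e-01, -6.46313953e-04, -9.94155978e-04,
         2.17950875e-04],
       [-7.72814197e-04,  2.80648988e-01, -9.59810163e-01,
        -1.61423761e-01],
       [ 0.00000000e+00,  0.00000000e+00,  0.00000000e+00,
         1.00000000e+00]])}
```

View pics/scene0.png

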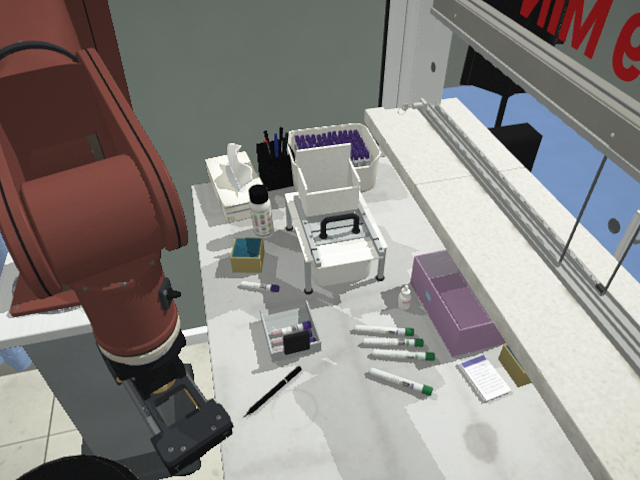

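View pics/side0.png

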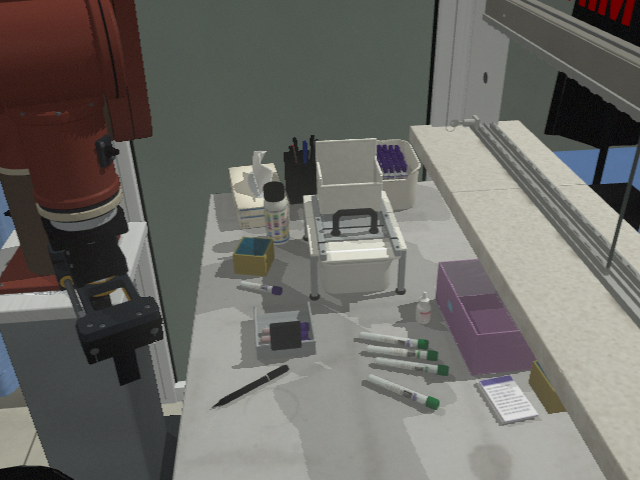

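View pics/wrist0.png

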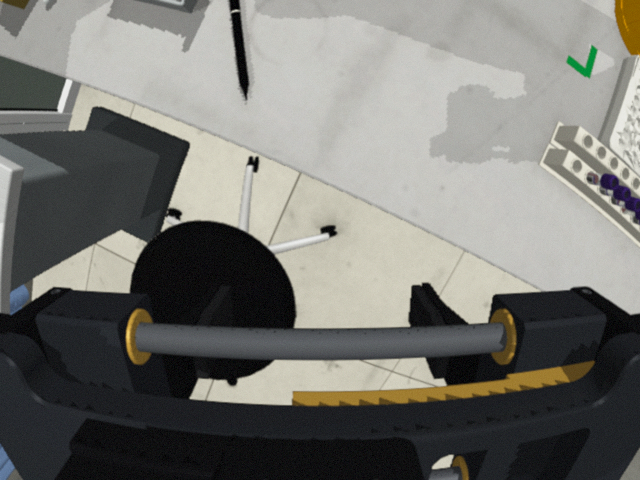

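Run:
```python
from h import *
for n,(x0,y0,x1,y1) in [('scene',(220,130,400,370)),('side',(220,130,430,370))]:
    im=cv2.imread(f'pics/{n}0.png')[y0:y1,x0:x1]
    s=2.5;cv2.imwrite(f'pics/{n}0z.png',cv2.resize(im,None,fx=s,fy=s,interpolation=cv2.INTER_CUBIC))
    z=np.load(f'pics/{n}0.npz');W=world(n,z['d']);np.save(f'pics/{n}W.npy',W)
    print(n)
W=np.load('pics/sceneW.npy')
for u,v in [(296,345),(296,337),(285,336),(306,335),(300,300),(262,310),(320,345),(342,222),(322,228),(358,222),(330,262),(308,291),(380,280),(405,297),(260,200),(250,245),(260,287),(270,390)]:
    print(u,v,W[v,u].round(4))
```

```text
scene
side
296 345 [ 0.4523 -0.353   0.043 ]
296 337 [ 0.4528 -0.3554  0.0702]
285 336 [ 0.433  -0.3538  0.0776]
306 335 [ 0.4719 -0.3538  0.0679]
300 300 [ 0.4906 -0.2082 -0.0013]
262 310 [ 4.070e-01 -2.168e-01  3.000e-04]
320 345 [ 0.5006 -0.3445  0.0153]
342 222 [ 0.6117 -0.1032  0.1063]
322 228 [ 0.5565 -0.1423  0.1333]
358 222 [ 0.6345 -0.1436  0.1343]
330 262 [ 0.5545 -0.2152  0.1039]
308 291 [ 0.5116 -0.1946  0.007 ]
380 280 [ 0.6744 -0.1994  0.0034]
405 297 [ 0.6958 -0.2866  0.0363]
260 200 [0.449  0.0096 0.1144]
250 245 [ 0.409  -0.0614  0.0471]
260 287 [ 0.4127 -0.161   0.0113]
270 390 [ 0.3901 -0.4131  0.0088]
```

View pics/scene0z.png

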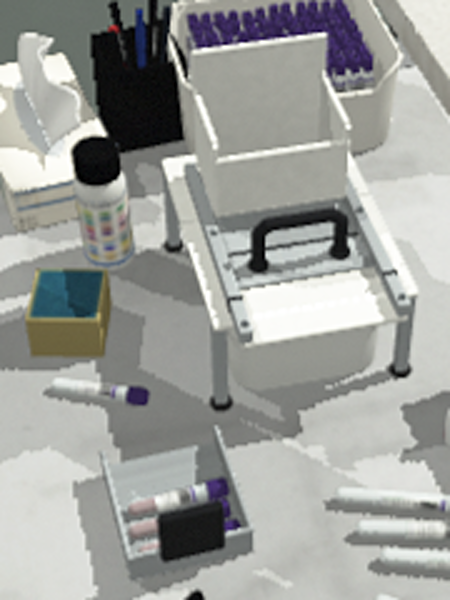

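View pics/side0z.png

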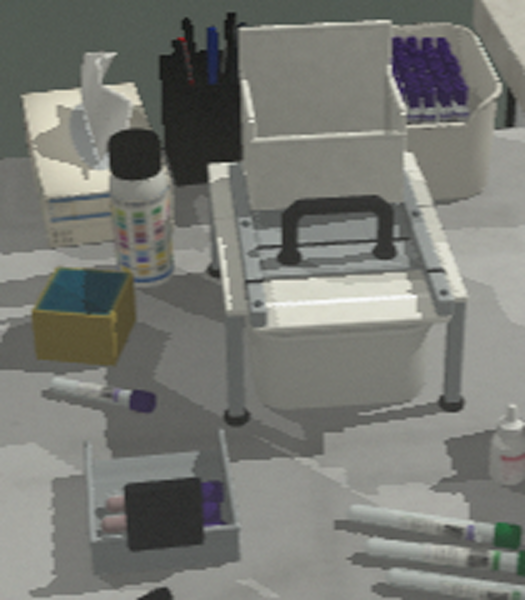

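Run:
```python
from h import *
for n in ['scene','side']:
    W=np.load(f'pics/{n}W.npy'); im=np.load(f'pics/{n}0.npz')['im'].astype(int); 
    dark=im.max(2)<60
    def sel(c,x0,x1,y0,y1,z0,z1):
        return c&(W[...,0]>x0)&(W[...,0]<x1)&(W[...,1]>y0)&(W[...,1]<y1)&(W[...,2]>z0)&(W[...,2]<z1)
    m=sel(dark,.4,.52,-.38,-.31,.02,.1); P=W[m]
    print(n,'tab',len(P),P.mean(0).round(4),P.min(0).round(4),P.max(0).round(4))
    c=cv2.minAreaRect(P[:,:2].astype(np.float32)*1000);print(c)
    vv,uu=np.where(m);print('px',uu.min(),uu.max(),vv.min(),vv.max(), cv2.fitLine(P[:,:2].astype(np.float32),cv2.DIST_HUBER,0,.01,.01).ravel())
    # handle
    m=sel(dark,.5,.7,-.25,.0,.138,.17); P=W[m]
    print('handle',len(P),P.min(0).round(4),P.max(0).round(4),cv2.fitLine(P[:,:2].astype(np.float32),cv2.DIST_HUBER,0,.01,.01).ravel())
    m=sel(~dark,.45,.75,-.12,.2,.20,.25); P=W[m]
    print('back',len(P),P.min(0).round(4),P.max(0).round(4),cv2.fitLine(P[:,:2].astype(np.float32),cv2.DIST_HUBER,0,.01,.01).ravel())
    m=sel(~dark,.45,.75,-.2,0,.13,.185); m&=W[...,1]<-0.03; P=W[m]
    print('front',len(P),P.min(0).round(4),P.max(0).round(4),cv2.fitLine(P[:,:2].astype(np.float32),cv2.DIST_HUBER,0,.01,.01).ravel())
    m=sel(np.ones_like(dark),.38,.53,-.37,-.2,.005,.09); P=W[m];print('scoop',P.min(0).round(3),P.max(0).round(3))
    bev=np.zeros((600,800,3),np.uint8)
    # topdown height-coloured
    ok=(W[...,2]>-.02)&(W[...,2]<.3)
    X=((W[...,0]-.33)*1600).astype(int);Y=(600-(W[...,1]+.40)*1000*1.6+350*0).astype(int)
    o=ok&(X>=0)&(X<799)&(Y>=0)&(Y<599)
    idx=np.argsort(W[...,2][o]); 
    for a,b in((0,0),(0,1),(1,0),(1,1)):
        bev[np.minimum(Y[o][idx]+a,599),np.minimum(X[o][idx]+b,799)]=im[o][idx][:,::-1]
    cv2.imwrite(f'pics/bev_{n}.png',bev)
```

```text
scene tab 479 [ 0.4529 -0.3542  0.0531] [ 0.4285 -0.3575  0.0232] [ 0.4779 -0.347   0.0776]
((453.15155029296875, -352.68353271484375), (49.503143310546875, 9.813467979431152), 2.079214096069336)
px 283 309 330 354 [ 0.99927557  0.03805727  0.4514161  -0.3543896 ]
handle 201 [ 0.5539 -0.1478  0.1386] [ 0.6347 -0.1359  0.1601] [ 0.9998886  -0.01492728  0.59252757 -0.14284514]
back 837 [ 0.5346 -0.0052  0.2001] [0.6572 0.0072 0.2402] [ 0.9999284  -0.0119641   0.5949989   0.00159163]
front 1221 [ 0.5344 -0.1456  0.13  ] [ 0.6555 -0.0301  0.1848] [ 0.99984914 -0.01737019  0.60407525 -0.07838935]
scoop [ 0.4   -0.357  0.005] [ 0.502 -0.236  0.078]
side tab 794 [ 0.4547 -0.3555  0.0529] [ 0.4304 -0.3607  0.0235] [ 0.4791 -0.3479  0.0775]
((454.84307861328125, -353.7911376953125), (48.49290084838867, 12.038778305053711), 2.700939178466797)
px 270 300 321 349 [ 0.99973065  0.0232086   0.46273828 -0.35544443]
handle 289 [ 0.5565 -0.15    0.1381] [ 0.6367 -0.1374  0.1616] [ 0.9999056  -0.01374183  0.59070367 -0.14471446]
back 1121 [ 0.539  -0.0075  0.2   ] [0.6613 0.0065 0.2396] [ 9.9992317e-01 -1.2397654e-02  6.0077208e-01 -3.3661249e-04]
front 1611 [ 0.5379 -0.1504  0.13  ] [ 0.6591 -0.0301  0.1849] [ 0.99997336 -0.00730095  0.6094228  -0.07979282]
scoop [ 0.403 -0.361  0.005] [ 0.518 -0.2    0.078]
```

View pics/bev_scene.png

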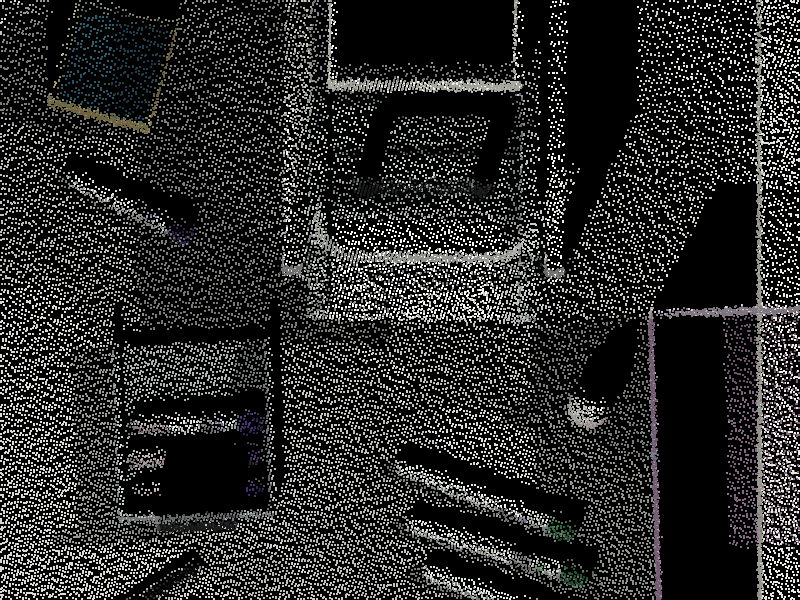

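send_rows --targets "1.4 1.55 -0.3 0.0836 8.7;1.4 1.55 -0.3 0.0836 8.7;1.4 1.55 -0.3 0.0836 8.7;1.4 1.55 -0.3 0.0836 8.7;1.4 1.55 -0.3 0.0836 8.7;1.4 1.55 -0.3 0.0836 8.7;1.4 1.55 -0.3 0.0836 8.7;1.4 1.55 -0.3 0.0836 8.7;1.4 1.55 -0.3 0.0836 8.7;1.4 1.55 -0.3 0.0836 8.7;1.4 1.55 -0.3 0.0836 8.7;1.4 1.55 -0.3 0.0836 8.7;1.4 1.55 -0.3 0.0836 8.7;1.2 1.55 -0.3 0.0836 8.7;0 0 0 0 8.7;0 0 0 0 8.7" --grip_force 60

```text
time_s: 1.48
tcp_pos: [0.4546, -0.3503, 0.1801]
ee_rot: [0.696, 0.718, -0.0, -0.001]
contact_force: [-0.3, -1.2, 1.0]
width: 0.0871
```

Run:
```python
from h import *
s=readout.sense();print(s['tcp_pos'],s['ee_rot'],2*np.arctan2(s['ee_rot'][1],s['ee_rot'][0]),s['q'][5],s['contact_force'])
cap('wrist','w1');cap('side','s1')
```

```text
[ 0.45457097 -0.35031114  0.18005806] [ 6.96413674e-01  7.17640384e-01 -1.46080043e-04 -5.02787661e-04] 1.6008165596263557 -0.8237154479523129 [-0.32854868 -1.19022839  1.01371957]
```

View pics/w1.png

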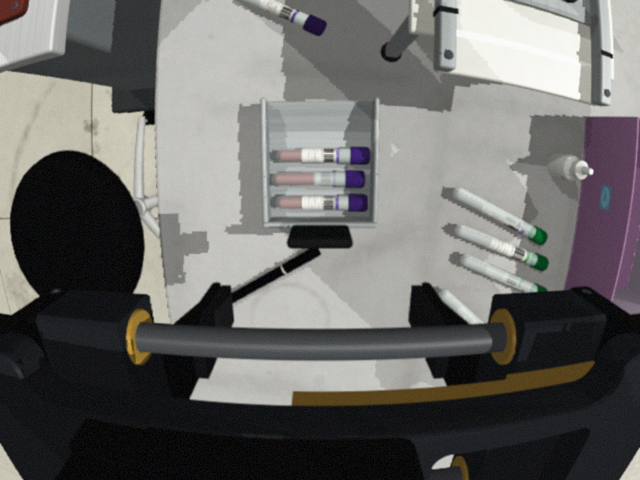

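View pics/s1.png

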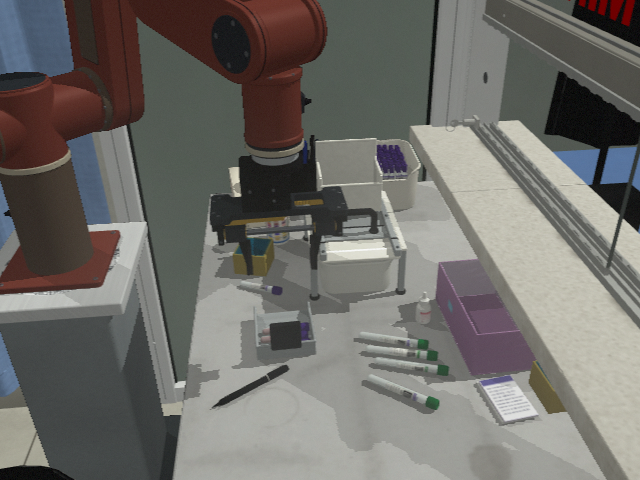

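```bash
cat >> h.py <<'E'
from scipy.spatial.transform import Rotation as R
def wray(tag,u,v,z):
    m=vision.camera_model('wrist');K=np.array(m['mtx']);T=np.array(m['tool_from_camera'])
    a=np.load(f'pics/{tag}.npz');x=(u-K[0,2]);y=(v-K[1,2]);rr=np.hypot(x,y);th=rr/K[0,0]
    d=np.array([np.sin(th)*x/rr,-np.sin(th)*y/rr,-np.cos(th)])
    Rw=R.from_quat(a['q']).as_matrix();o=Rw@T[:3,3]+a['p'];d=Rw@T[:3,:3]@d
    return o+d*(z-o[2])/d[2]
E
python3 - <<'E'
from h import *
for p in [(289,228,.075),(352,228,.075),(287,247,.075),(353,247,.075),(320,253,.01)]: print(p,wray('w1',*p).round(4))
im=cv2.imread('pics/w1.png')[80:300,230:400];cv2.imwrite('pics/w1z.png',cv2.resize(im,None,fx=3,fy=3))
for p in [(263,100,.03),(377,100,.03),(264,225,.03),(376,225,.03),(437,8,.118),(457,8,.118),(595,12,.118)]: print(p,wray('w1',*p).round(4))
E
```

```text
(289, 228, 0.075) [ 0.4305 -0.3394  0.075 ]
(352, 228, 0.075) [ 0.4771 -0.338   0.075 ]
(287, 247, 0.075) [ 0.4291 -0.3542  0.075 ]
(353, 247, 0.075) [ 0.4786 -0.3526  0.075 ]
(320, 253, 0.01) [ 0.4546 -0.3788  0.01  ]
(263, 100, 0.03) [ 0.4032 -0.2415  0.03  ]
(377, 100, 0.03) [ 0.4975 -0.2386  0.03  ]
(264, 225, 0.03) [ 0.4051 -0.3485  0.03  ]
(376, 225, 0.03) [ 0.5022 -0.3455  0.03  ]
(437, 8, 0.118) [ 0.5211 -0.1842  0.118 ]
(457, 8, 0.118) [ 0.5345 -0.1818  0.118 ]
(595, 12, 0.118) [ 0.6507 -0.1539  0.118 ]
```

View pics/w1z.png

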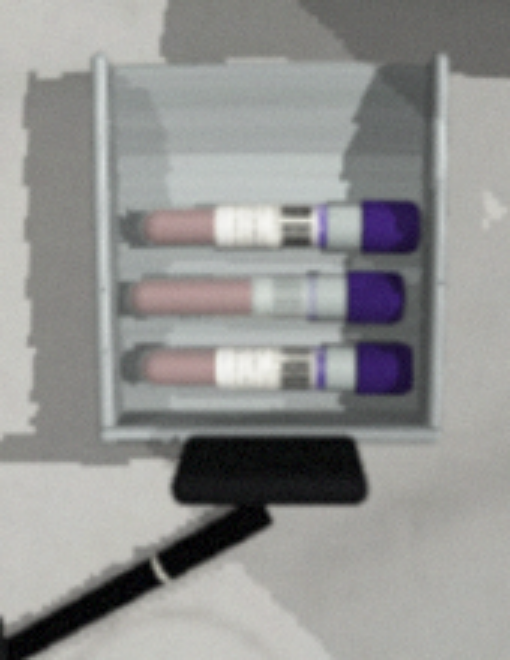

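send_rows --targets "-0.05 0.08 -3 0 8.7;0 0 -3 0 8.7;0 0 -3 0 8.7;0 0 -2.5 0 8.7;0 0 -1.7 0 8.7;0 0 -1 0 8.7;0 0 0 0 8.7;0 0 0 0 8.7"

```text
time_s: 2.25
tcp_pos: [0.4536, -0.3511, 0.0388]
ee_rot: [0.697, 0.717, -0.0, -0.0]
contact_force: [-0.3, -0.7, 0.8]
width: 0.0869
```

Run:
```python
from h import *
cap('side','s2');cap('scene','c2')
for t,(x0,y0,x1,y1) in {'s2':(190,180,360,370),'c2':(220,220,380,370)}.items():
    im=cv2.imread(f'pics/{t}.png')[y0:y1,x0:x1];cv2.imwrite(f'pics/{t}z.png',cv2.resize(im,None,fx=3,fy=3))
```

```text
(no output)
```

View pics/s2z.png

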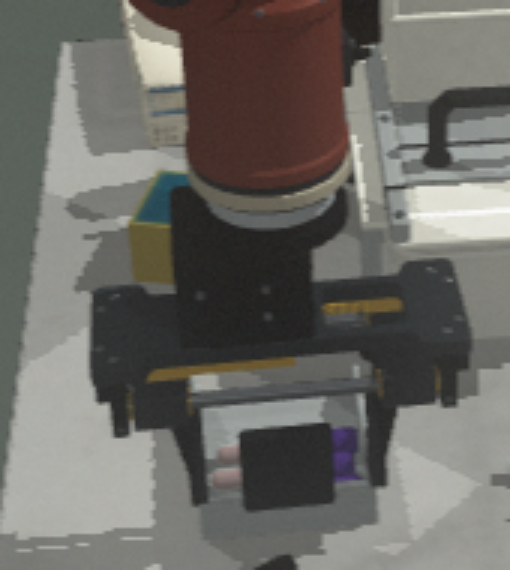

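send_rows --targets "0 0.15 0 0 8.7;0 0 0 0 4.5;0 0 0 0 4.5;0 0 0 0 4;0 0 0 0 4;0 0 0 0 4;0 0 0 0 4;0 0 0 0 4;0 0 0 0 4;0 0 0 0 4;0 0 0 0 4;0 0 0 0 4" --grip_force 60

```text
time_s: 3.35
tcp_pos: [0.4539, -0.3489, 0.0385]
ee_rot: [0.697, 0.717, -0.0, -0.0]
contact_force: [-0.8, 0.3, 0.5]
width: 0.0492
```

Gripped at ~50 mm. Lift slightly and check for swivel.

send_rows --targets "0 0 0.5 0 4;0 0 0.5 0 4;0 0 0.5 0 4;0 0 0.5 0 4;0 0 0 0 4;0 0 0 0 4;0 0 0 0 4;0 0 0 0 4"

```text
time_s: 4.02
tcp_pos: [0.4537, -0.3487, 0.0583]
ee_rot: [0.697, 0.717, -0.0, -0.0]
contact_force: [0.1, 1.0, -0.5]
width: 0.049
```

Run:
```python
from h import *
print(readout.sense()['wrist_torque'])
cap('side','s3');cap('wrist','w3')
for t,(x0,y0,x1,y1) in {'s3':(190,180,360,370)}.items():
    im=cv2.imread(f'pics/{t}.png')[y0:y1,x0:x1];cv2.imwrite(f'pics/{t}z.png',cv2.resize(im,None,fx=3,fy=3))
```

```text
[-0.03790615 -0.08794973  0.01128379]
```

View pics/s3z.png

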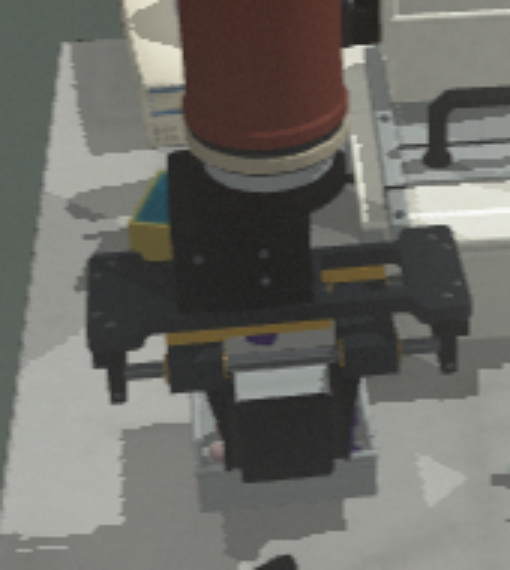

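View pics/w3.png

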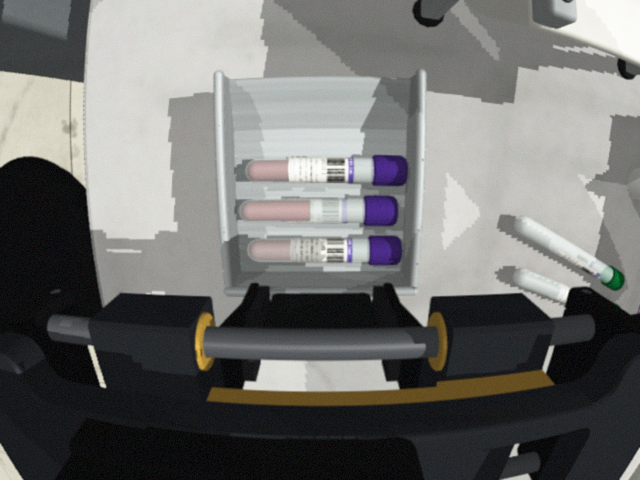

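```bash
cat >> h.py <<'E'
def wpt(tag,u,v):
    m=vision.camera_model('wrist');K=np.array(m['mtx']);T=np.array(m['tool_from_camera'])
    a=np.load(f'pics/{tag}.npz');x=(u-K[0,2]);y=(v-K[1,2]);rr=np.hypot(x,y);th=rr/K[0,0];d=a['d'][v,u]
    c=np.array([np.tan(th)*x/rr,-np.tan(th)*y/rr,-1])*d
    return R.from_quat(a['q']).as_matrix()@(T[:3,:3]@c+T[:3,3])+a['p']
E
python3 - <<'E'
from h import *
for u,v in [(220,75),(219,90),(224,180),(229,270),(421,80),(418,180),(412,270),(320,95),(320,135),(320,190),(320,230),(270,160),(270,210),(270,250)]: print(u,v,wpt('w3',u,v).round(4))
E
```

```text
220 75 [ 0.4035 -0.2416  0.0481]
219 90 [ 0.4032 -0.2488  0.048 ]
224 180 [ 0.4058 -0.2917  0.0477]
229 270 [ 0.4069 -0.3367  0.0481]
421 80 [ 0.4968 -0.241   0.0472]
418 180 [ 0.4977 -0.2889  0.0474]
412 270 [ 0.4989 -0.3341  0.0478]
320 95 [ 0.45   -0.2491  0.0274]
320 135 [ 0.4506 -0.2698  0.0214]
320 190 [ 0.4515 -0.2993  0.0217]
320 230 [ 0.4522 -0.3214  0.0218]
270 160 [ 0.4257 -0.2831  0.031 ]
270 210 [ 0.4263 -0.3084  0.0347]
270 250 [ 0.4263 -0.3295  0.0354]
```

send_rows --targets "0 0 1 0 4;0 0 2 0 4;0 0 2.5 0 4;0 0 3 0 4;0 0 3 0 4;0 0 3 0 4;0 0 2.5 0 4;0 0 1.5 0 4;0 0 0.7 0 4;0.3 0.5 0 -0.003 4;0.6 1 0 -0.003 4;0.9 1.4 0 -0.003 4;0.9 1.4 0 -0.003 4;0.9 1.4 0 -0.003 4;0.9 1.4 0 -0.003 4;0.9 1.4 0 -0.003 4;0.9 1.4 0 -0.003 4;0.9 1.4 0 -0.003 4;0.9 1.4 0 -0.003 4"

```text
time_s: 5.7
tcp_pos: [0.5346, -0.2194, 0.2479]
ee_rot: [0.707, 0.707, -0.0, -0.002]
contact_force: [-0.2, -0.8, -1.6]
width: 0.0496
```

send_rows --targets "0.9 1.4 0 -0.003 4;0.9 1.4 0 -0.003 4;0.9 1.4 0 -0.003 4;0.9 1.4 0 -0.003 4;0.9 1.4 0 -0.002 4;0.9 1.4 0 0 4;0.7 1 0 0 4;0.4 0.5 0 0 4;0.2 0.2 0 0 4;0 0 0 0 4;0 0 0 0 4"

```text
time_s: 6.62
tcp_pos: [0.6016, -0.1212, 0.2501]
ee_rot: [0.712, 0.702, -0.0, -0.0]
contact_force: [0.3, 0.0, -0.7]
width: 0.0491
```

Run:
```python
from h import *
s=readout.sense();print(s['tcp_pos'],2*np.arctan2(s['ee_rot'][1],s['ee_rot'][0]))
cap('side','s4');cap('wrist','w4')
```

```text
[ 0.60157551 -0.12115999  0.25008308] 1.5559970807225885
```

View pics/s4.png

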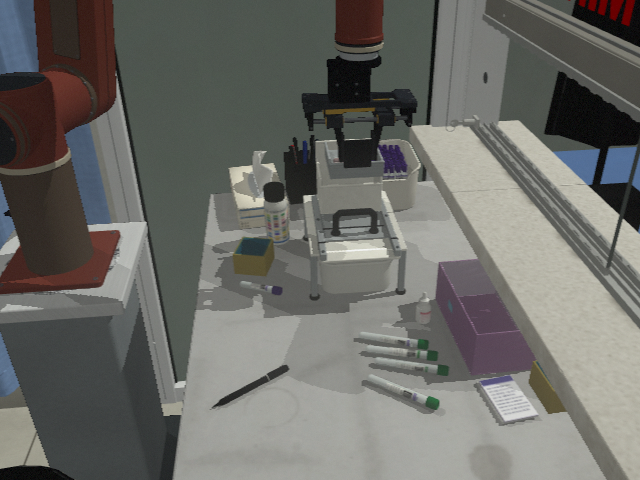

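View pics/w4.png

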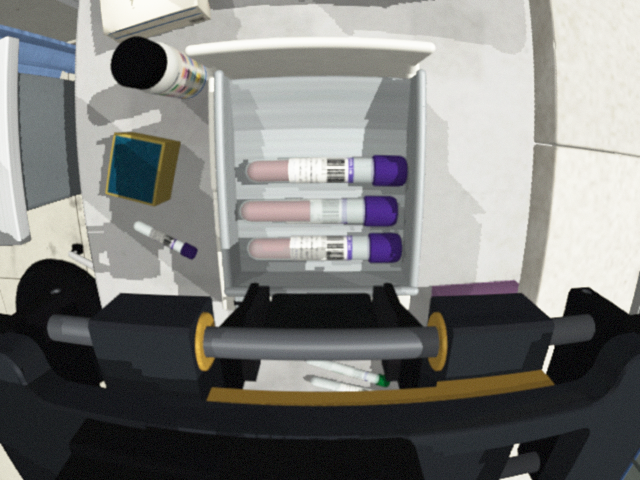

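Run:
```python
from h import *
for p in [(188,50,.238),(433,48,.238),(213,90,.197)]: print(p,wray('w4',*p).round(4))
for u,v in [(195,48),(310,43),(425,46),(213,100),(212,150),(221,90),(229,270),(421,90),(412,270)]: print(u,v,wpt('w4',u,v).round(4))
```

```text
(188, 50, 0.238) [0.5394 0.0027 0.238 ]
(433, 48, 0.238) [0.6562 0.0009 0.238 ]
(213, 90, 0.197) [ 0.5402 -0.0129  0.197 ]
195 48 [0.5424 0.0037 0.2362]
310 43 [0.5981 0.0014 0.2375]
425 46 [0.6525 0.0018 0.237 ]
213 100 [ 0.5399 -0.0188  0.1964]
212 150 [ 0.5379 -0.0486  0.1952]
221 90 [ 0.5564 -0.0195  0.2394]
229 270 [ 0.5557 -0.107   0.2412]
421 90 [ 0.649  -0.021   0.2409]
412 270 [ 0.6473 -0.1088  0.24  ]
```

send_rows --targets "-0.25 -0.3 0 0 4;-0.25 -0.3 0 0 4;0 0 -0.8 0 4;0 0 -0.8 0 4;0 0 -0.8 0 4;0 0 0 0 4;0 0 0 0 4;0 0 0 0 4"

```text
time_s: 7.38
tcp_pos: [0.5969, -0.1267, 0.2263]
ee_rot: [0.712, 0.702, -0.0, -0.0]
contact_force: [-1.3, 0.6, -0.1]
width: 0.0495
```

send_rows --targets "0 0 0 0 4;0 0 0 0 4;0 0 0 0 4;0 0 0 0 4;0 0 0 0 4;0 0 0 0 4" --grip_force 12

```text
time_s: 7.88
tcp_pos: [0.597, -0.1268, 0.2267]
ee_rot: [0.712, 0.702, 0.0, 0.0]
contact_force: [-0.5, 0.6, -1.6]
width: 0.0495
```

Run:
```python
from h import *
s=readout.sense();print(s['tcp_pos'],2*np.arctan2(s['ee_rot'][1],s['ee_rot'][0]))
cap('wrist','w5')
for u,v in [(221,90),(229,270),(421,90),(412,270),(320,140),(320,190),(320,230)]: print(u,v,wpt('w5',u,v).round(4))
```

```text
[ 0.59697618 -0.12684567  0.22666137] 1.5562600849525108
221 90 [ 0.5515 -0.0248  0.215 ]
229 270 [ 0.5505 -0.1133  0.2154]
421 90 [ 0.6447 -0.0261  0.2156]
412 270 [ 0.6426 -0.1141  0.2168]
320 140 [ 0.5974 -0.0507  0.1896]
320 190 [ 0.597  -0.0776  0.1894]
320 230 [ 0.5967 -0.0997  0.1901]
```

View pics/w5.png

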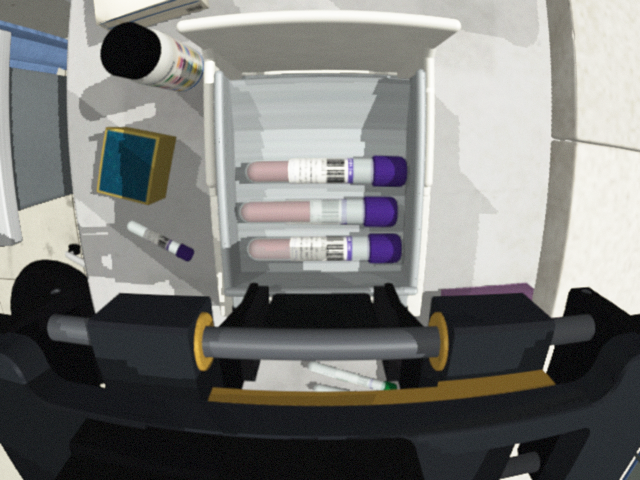

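send_rows --targets "0 0 0 0 4;0 0 0 0 4;0 0 0 0 4;0 0 0 0 4;0 0 0 0 4" --grip_force 6

```text
time_s: 8.35
tcp_pos: [0.5969, -0.1268, 0.2265]
ee_rot: [0.712, 0.702, -0.0, -0.0]
contact_force: [0.1, 0.4, -1.3]
width: 0.0499
```

Run:
```python
from h import *
cap('wrist','w6')
for u,v in [(221,90),(229,270),(421,90),(412,270),(320,140),(320,190),(320,230)]: print(u,v,wpt('w6',u,v).round(4))
```

```text
221 90 [ 0.5519 -0.0251  0.2168]
229 270 [ 0.5506 -0.113   0.2161]
421 90 [ 0.6443 -0.0263  0.2168]
412 270 [ 0.6424 -0.1138  0.2173]
320 140 [ 0.5973 -0.0507  0.1889]
320 190 [ 0.5969 -0.0776  0.189 ]
320 230 [ 0.5966 -0.0994  0.1908]
```

send_rows --targets "0 0 0 0 4;0 0 0 0 4;0 0 0 0 4;0 0 0 0 4;0 0 0 0 4" --grip_force 3

```text
time_s: 8.82
tcp_pos: [0.597, -0.1268, 0.2266]
ee_rot: [0.712, 0.702, 0.0, 0.0]
contact_force: [-0.0, -0.0, -0.1]
width: 0.0503
```

Run:
```python
from h import *
cap('wrist','w7')
for u,v in [(221,90),(229,270),(421,90),(412,270),(320,140),(320,190),(320,230)]: print(u,v,wpt('w7',u,v).round(4))
```

```text
221 90 [ 0.5411 -0.0191  0.1759]
229 270 [ 0.5501 -0.1138  0.2138]
421 90 [ 0.6526 -0.0222  0.1869]
412 270 [ 0.6432 -0.1149  0.2144]
320 140 [ 0.5974 -0.0507  0.1923]
320 190 [ 0.597  -0.0767  0.1956]
320 230 [ 0.5966 -0.1008  0.1853]
```

View pics/w7.png

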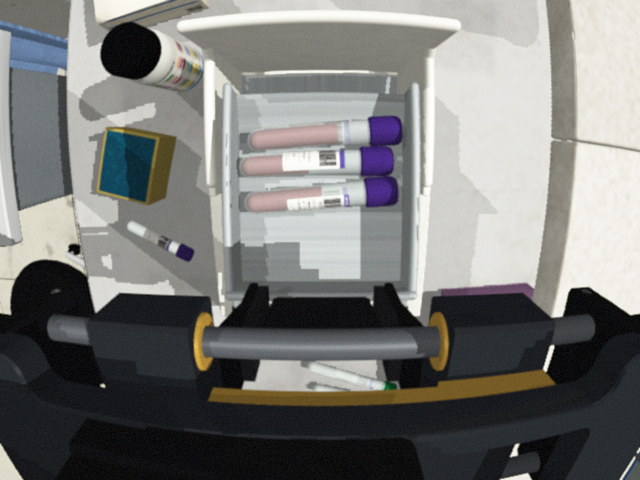

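send_rows --targets "0 0.15 0.25 0 4;0 0.15 0.25 0 4;0 0.15 0.25 0 4;0 0.15 0.25 0 4;0 0.15 0.25 0 4;0 0.15 0.25 0 4;0 0 0 0 4;0 0 0 0 4"

```text
time_s: 9.53
tcp_pos: [0.5972, -0.118, 0.2422]
ee_rot: [0.712, 0.702, 0.0, 0.001]
contact_force: [-0.7, -1.1, 1.2]
width: 0.0499
```

Run:
```python
from h import *
cap('wrist','w8')
```

View pics/w8.png

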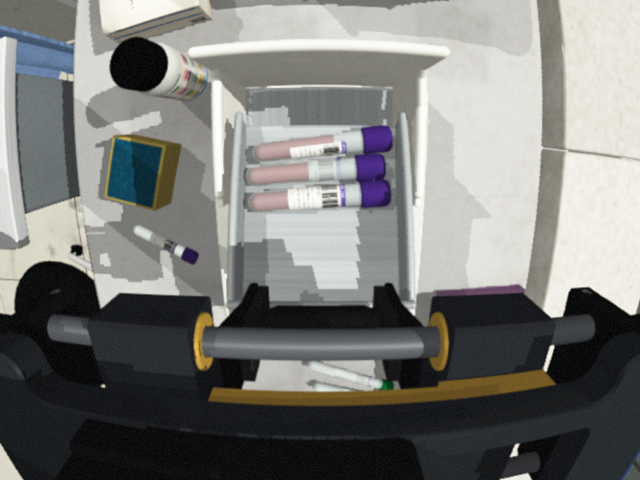

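Tilt is following (~20–25°), tubes still at the ramp. Continue.

send_rows --targets "0 0.15 0.25 0 4;0 0.15 0.25 0 4;0 0.15 0.25 0 4;0 0.15 0.25 0 4;0 0.15 0.25 0 4;0 0.15 0.25 0 4;0 0.1 0.25 0 4;0 0.1 0.25 0 4;0 0 0 0 4;0 0 0 0 4;0 0 0 0 4"

```text
time_s: 10.5
tcp_pos: [0.5969, -0.1069, 0.2614]
ee_rot: [0.712, 0.702, -0.0, -0.0]
contact_force: [0.9, 0.0, -1.9]
width: 0.0499
```

Run:
```python
from h import *
cap('wrist','w9');cap('side','s9')
```

```text
(no output)
```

View pics/w9.png

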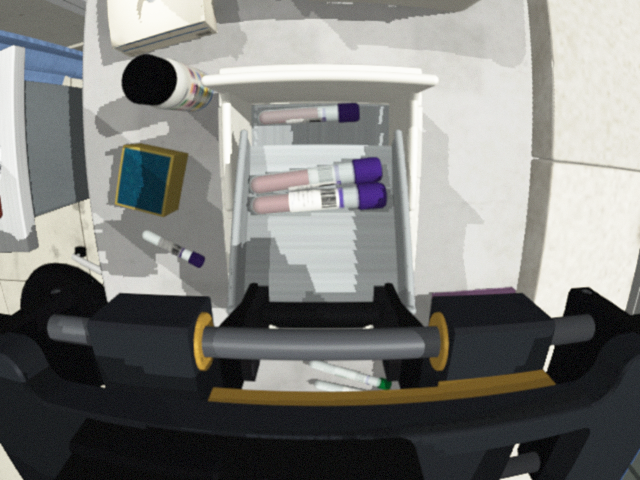

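View pics/s9.png

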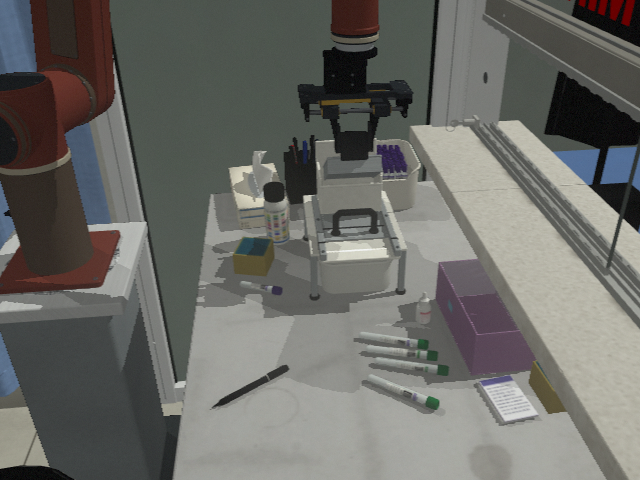

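Run:
```python
from h import *
for u,v in [(320,150),(320,160),(300,225),(320,240),(320,270),(243,150),(238,220),(234,290),(398,150),(407,280),(300,114),(355,112)]: print(u,v,wpt('w9',u,v).round(4))
```

```text
320 150 [ 0.5971 -0.0374  0.1819]
320 160 [ 0.597  -0.0438  0.183 ]
300 225 [ 0.5842 -0.0826  0.1997]
320 240 [ 0.5964 -0.091   0.2049]
320 270 [ 0.5962 -0.1067  0.2149]
243 150 [ 0.5511 -0.0353  0.2011]
238 220 [ 0.5512 -0.0732  0.2249]
234 290 [ 0.5505 -0.1067  0.2446]
398 150 [ 0.6435 -0.0366  0.203 ]
407 280 [ 0.6426 -0.1033  0.2421]
300 114 [ 0.5815 -0.0096  0.1197]
355 112 [ 0.6252 -0.0087  0.1245]
```

send_rows --targets "0 0 0.5 0 4;0 0 1 0 4;0 0 -1 0 4;0 0 1 0 4;0 0 -1 0 4;0 0 1 0 4;0 0 -1 0 4;0 0 0 0 4;0 0 0 0 4"

```text
time_s: 11.35
tcp_pos: [0.5964, -0.1067, 0.2655]
ee_rot: [0.712, 0.702, -0.0, -0.001]
contact_force: [-0.2, -0.7, -1.5]
width: 0.0502
```

Run:
```python
from h import *
cap('wrist','w10')
for u,v in [(243,150),(238,220),(234,290)]: print(u,v,wpt('w10',u,v).round(4))
```

```text
243 150 [ 0.5407 -0.0362  0.1585]
238 220 [ 0.5487 -0.0748  0.2204]
234 290 [ 0.5494 -0.1075  0.2463]
```

View pics/w10.png

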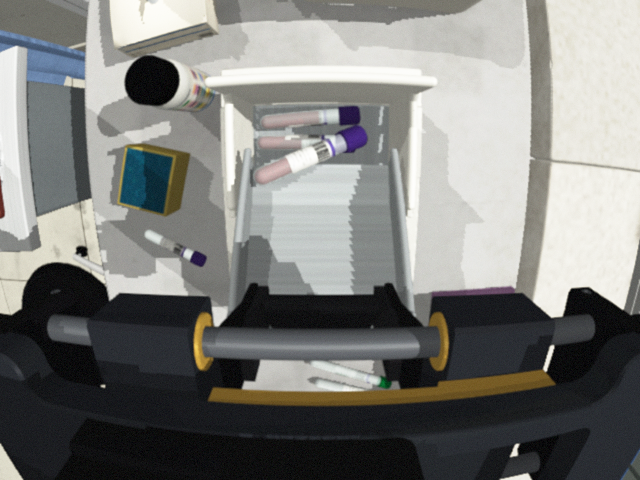

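send_rows --targets "0 0 0 0 4;0 0 0 0 4;0 0 0 0 4"

```text
time_s: 11.65
tcp_pos: [0.597, -0.1069, 0.2667]
ee_rot: [0.712, 0.702, 0.0, 0.0]
contact_force: [-0.0, 0.3, -1.0]
width: 0.0501
```

Run:
```python
from h import *
cap('wrist','w11')
for u,v in [(238,220),(234,290),(320,170),(320,250),(300,162),(350,145),(275,172),(300,116),(300,140)]: print(u,v,wpt('w11',u,v).round(4))
im=cv2.imread('pics/w11.png')[60:300,200:440];cv2.imwrite('pics/w11z.png',cv2.resize(im,None,fx=2.4,fy=2.4))
```

```text
238 220 [ 0.5493 -0.0751  0.2214]
234 290 [ 0.5501 -0.1077  0.2476]
320 170 [ 0.5971 -0.0513  0.1759]
320 250 [ 0.5965 -0.0984  0.2068]
300 162 [ 0.58   -0.0499  0.107 ]
350 145 [ 0.6217 -0.0354  0.1233]
275 172 [ 0.5667 -0.0519  0.1772]
300 116 [ 0.5814 -0.0109  0.1201]
300 140 [ 0.5826 -0.0307  0.15  ]
```

View pics/w11z.png

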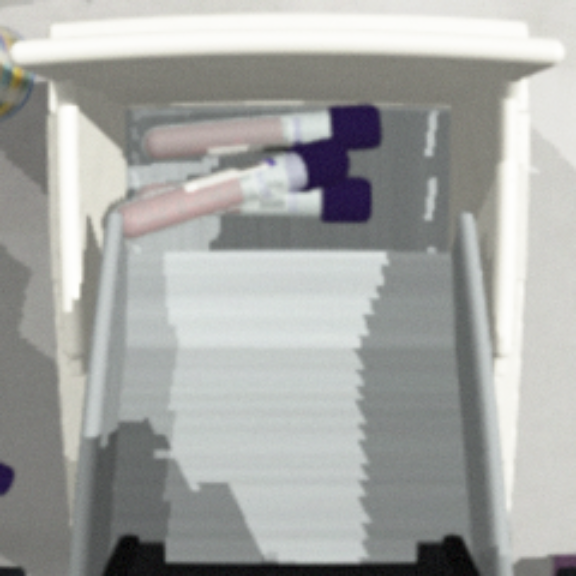

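send_rows --targets "0 0 0 0 4;0 0 0 0 4;0 -0.2 0.5 0 4;0 -0.3 1 0 4;0 -0.3 1.5 0 4;0 -0.2 1.5 0 4;0 0 1 0 4;0 0 0.5 0 4;0 0 0 0 4;0 0 0 0 4" --grip_force 12

```text
time_s: 12.53
tcp_pos: [0.5969, -0.1168, 0.3266]
ee_rot: [0.712, 0.702, 0.0, 0.0]
contact_force: [-0.0, -0.6, -1.1]
width: 0.0498
```

Run:
```python
from h import *
cap('wrist','w12')
for u,v in [(238,220),(234,290),(320,190),(320,250)]: print(u,v,wpt('w12',u,v).round(4))
```

```text
238 220 [ 0.5494 -0.0849  0.2817]
234 290 [ 0.5501 -0.1174  0.308 ]
320 190 [ 0.5969 -0.0742  0.2415]
320 250 [ 0.5964 -0.1083  0.2666]
```

View pics/w12.png

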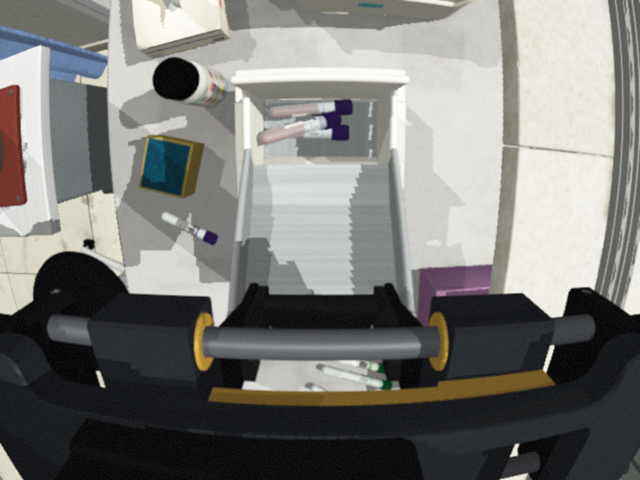

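Run:
```python
from h import *
for u,v in [(268,136),(285,132),(300,127),(330,121),(345,131),(335,132),(280,110),(345,106)]: print(u,v,wpt('w12',u,v).round(4))
im=cv2.imread('pics/w12.png')[60:180,220:420];cv2.imwrite('pics/w12z.png',cv2.resize(im,None,fx=4,fy=4,interpolation=2))
```

```text
268 136 [ 0.5525 -0.0365  0.1646]
285 132 [ 0.5666 -0.0333  0.1563]
300 127 [ 0.5796 -0.0291  0.1506]
330 121 [ 0.6068 -0.0235  0.1378]
345 131 [ 0.6216 -0.0327  0.1238]
335 132 [ 0.6119 -0.0337  0.1247]
280 110 [ 0.5588 -0.0105  0.1201]
345 106 [ 0.6219 -0.008   0.1231]
```

View pics/w12z.png

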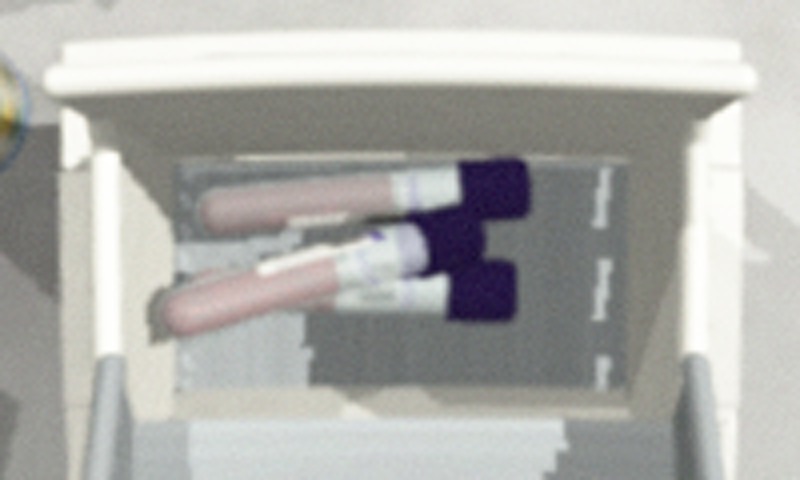

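send_rows --targets "-0.4 -0.5 0 0 4;-0.8 -1 0 0 4;-1.2 -1.4 0 0 4;-1.5 -1.8 0 0 4;-1.7 -2 0 0 4;-1.7 -2 0 0 4;-1.7 -2 -0.5 0 4;-1.7 -2 -1 0 4;-1.5 -1.8 -1.5 0 4;-1.1 -1.3 -2 0 4;-0.7 -0.8 -2 0 4;-0.3 -0.3 -2 0 4;0 0 -2 0 4;0 0 -2 0 4;0 0 -2 0 4;0 0 -2 0 4;0 0 -2 0 4;0 0 -1.5 0 4;0 0 -0.7 0 4;0 0 0 0 4"

```text
time_s: 14.25
tcp_pos: [0.4519, -0.2851, 0.1123]
ee_rot: [0.712, 0.702, -0.0, -0.002]
contact_force: [0.1, 0.4, -1.4]
width: 0.0498
```

Run:
```python
from h import *
print(readout.sense()['tcp_pos'])
cap('wrist','w13');cap('side','s13')
for u,v in [(243,180),(238,220),(234,290),(320,190),(320,250)]: print(u,v,wpt('w13',u,v).round(4))
```

```text
[ 0.45189383 -0.28513135  0.11226252]
243 180 [ 0.4045 -0.2319  0.0492]
238 220 [ 0.4043 -0.253   0.0683]
234 290 [ 0.405  -0.2857  0.0938]
320 190 [ 0.4515 -0.2422  0.0281]
320 250 [ 0.4511 -0.2762  0.0532]
```

View pics/s13.png

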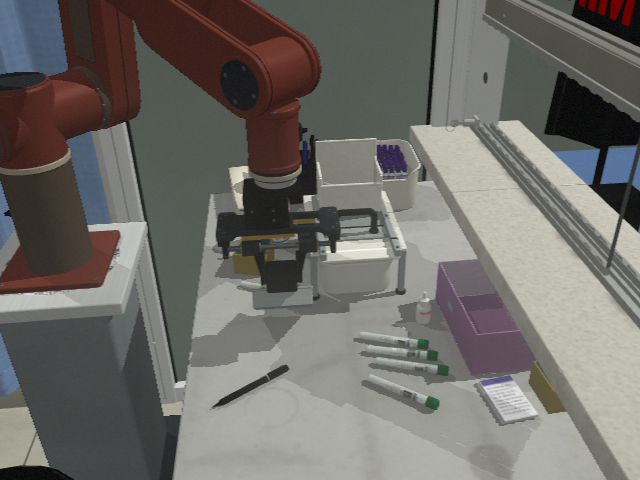

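View pics/w13.png

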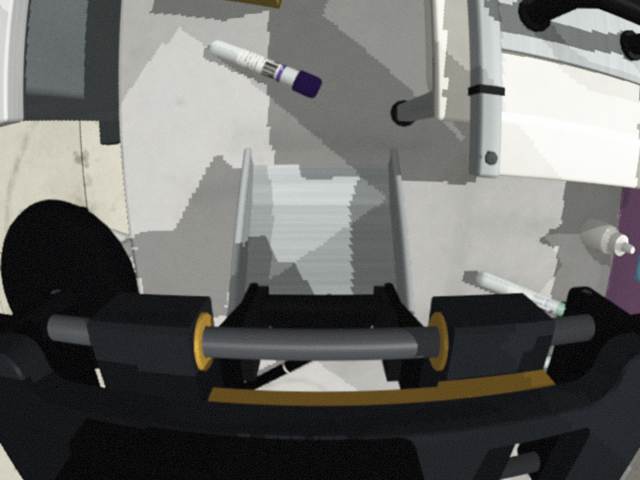

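send_rows --targets "0 0 -0.7 0 4;0 0 -0.7 0 4;0 0 -0.6 0 4;0 -0.2 -0.4 0 4;0 -0.3 -0.4 0 4;0 -0.4 -0.4 0 4;0 -0.4 -0.4 0 4;0 -0.4 -0.4 0 4;0 -0.4 -0.4 0 4;0 -0.4 -0.4 0 4;0 -0.4 -0.4 0 4;0 -0.4 -0.4 0 4;0 -0.4 -0.4 0 4;0 -0.4 -0.4 0 4;0 0 0 0 4;0 0 0 0 4" --grip_force 5

```text
time_s: 15.68
tcp_pos: [0.4534, -0.3265, 0.0497]
ee_rot: [0.712, 0.702, -0.0, -0.001]
contact_force: [0.1, -0.2, -1.1]
width: 0.0502
```

Run:
```python
from h import *
print(readout.sense()['tcp_pos'])
cap('wrist','w14')
for u,v in [(221,100),(225,180),(230,270),(418,100),(414,180),(410,270),(320,150),(320,190),(320,250)]: print(u,v,wpt('w14',u,v).round(4))
```

```text
[ 0.45337358 -0.32645764  0.0496662 ]
221 100 [ 0.3972 -0.2246 -0.0014]
225 180 [ 0.4073 -0.268   0.0344]
230 270 [ 0.408  -0.3121  0.0405]
418 100 [ 0.5018 -0.2297  0.0304]
414 180 [ 0.4995 -0.2694  0.0332]
410 270 [ 0.4978 -0.3134  0.0405]
320 150 [ 0.4536 -0.2558  0.0071]
320 190 [ 0.4533 -0.2775  0.0101]
320 250 [ 0.4529 -0.3106  0.0135]
```

View pics/w14.png

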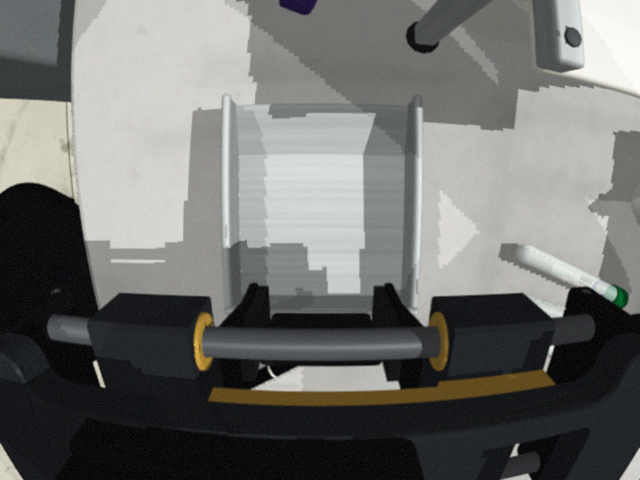

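send_rows --targets "0 -0.15 -0.3 0 4;0 -0.15 -0.3 0 4;0 -0.1 -0.3 0 4;0 0 -0.3 0 4;0 0 -0.1 0 4;0 0 0 0 4;0 0 0 0 4" --grip_force 3

```text
time_s: 16.32
tcp_pos: [0.4538, -0.3306, 0.0373]
ee_rot: [0.712, 0.702, 0.0, -0.0]
contact_force: [-0.5, -0.1, -0.7]
width: 0.0498
```

Run:
```python
from h import *
print(readout.sense()['tcp_pos'])
cap('wrist','w15')
for u,v in [(225,180),(230,270),(414,180),(410,270),(320,150),(320,190),(320,250)]: print(u,v,wpt('w15',u,v).round(4))
```

```text
[ 0.45375472 -0.33057585  0.03726653]
225 180 [ 0.409  -0.2716  0.027 ]
230 270 [ 0.4086 -0.316   0.0289]
414 180 [ 0.5004 -0.2738  0.0186]
410 270 [ 0.4994 -0.3194  0.0232]
320 150 [ 0.4541 -0.2597  0.0031]
320 190 [ 0.4538 -0.2808  0.0036]
320 250 [ 0.4533 -0.3137  0.0044]
```

Nearly flat; release and rise.

send_rows --targets "0 0 -0.1 0 4;0 0 0 0 6;0 0 0 0 8.7;0 0 0 0 8.7;0 0 0 0 8.7;0 0 0 0 8.7;0 0 0 0 8.7;0 0 0 0 8.7;0 0 1 0 8.7;0 0 2 0 8.7;0 0 3 0 8.7;0 0 3.5 0 8.7;0 0 3.5 0 8.7;0 0 3.5 0 8.7;0 0 3 0 8.7;0 0 2 0 8.7;0 0 1 0 8.7;0 0 0 0 8.7"

```text
time_s: 17.87
tcp_pos: [0.455, -0.3319, 0.2652]
ee_rot: [0.712, 0.702, 0.0, 0.003]
contact_force: [-0.6, -0.3, -0.5]
width: 0.087
```

Run:
```python
from h import *
print(readout.sense()['tcp_pos'])
cap('wrist','w16');cap('side','s16')
im=cv2.imread('pics/w16.png');
```

```text
[ 0.4549716  -0.33186975  0.26518162]
```

View pics/w16.png

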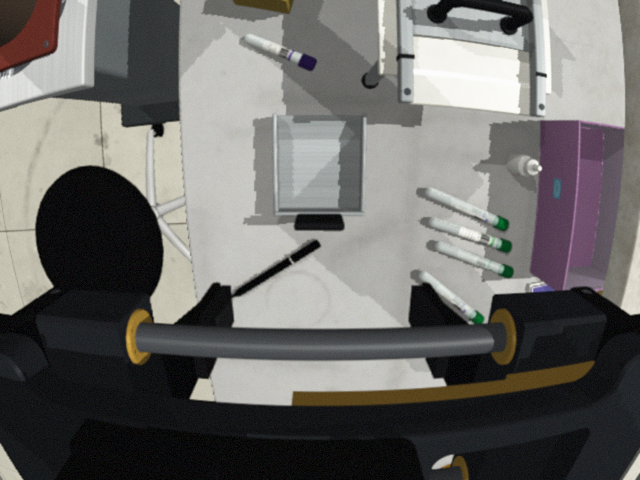

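View pics/s16.png

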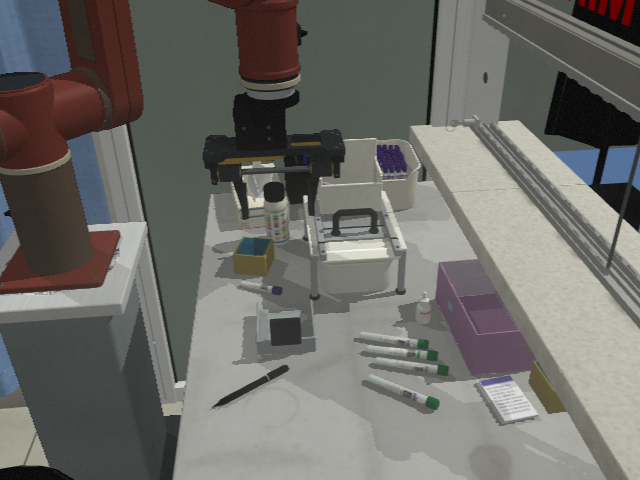

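send_rows --targets "1 1.36 0 -0.112 4.5;1 1.36 0 -0.112 4.5;1 1.36 0 -0.112 4.5;1 1.36 0 -0.112 4.5;1 1.36 0 -0.112 4.5;1 1.36 0 -0.112 4.5;1 1.36 0 -0.112 4.5;1 1.36 0 -0.112 4.5;1 1.36 0 -0.112 4.5;1 1.36 0 -0.112 4.5;1 1.36 0 -0.112 4.5;1 1.36 0 -0.112 4.5;1 1.36 0 -0.112 4.5;1 1.36 0 -0.112 4.5;0 0 0 0 4.5;0 0 0 0 4.5"

```text
time_s: 19.3
tcp_pos: [0.593, -0.1395, 0.2588]
ee_rot: [1.0, -0.004, -0.002, -0.001]
contact_force: [-0.5, -0.4, 0.4]
width: 0.045
```

Run:
```python
from h import *
s=readout.sense();print(s['tcp_pos'],2*np.arctan2(s['ee_rot'][1],s['ee_rot'][0]),s['q'])
cap('wrist','w17');cap('side','s17');cap('scene','c17')
for n in ['side','scene']:
    z=np.load(f'pics/{n[0] if n=="side" else "c"}17.npz');W=world(n,z['d']);im=z['im'].astype(int)
    m=(W[...,0]>.39)&(W[...,0]<.52)&(W[...,1]>-.36)&(W[...,1]<-.2)&(W[...,2]>.022)&(W[...,2]<.035)&(im.max(2)>70)
    P=W[m];print(n,len(P),P.max(0),np.linalg.lstsq(np.c_[P[:,:2],np.ones(len(P))],P[:,2],rcond=None)[0])
```

```text
[ 0.59301973 -0.13949133  0.25875382] -0.00807116929427763 [-3.60254102e-01  1.65368249e-01  1.52186278e+00 -2.65509779e-04
  1.45884246e+00  1.21864365e+00]
side 385 [ 0.50733627 -0.22775795  0.03407562] [0.0042547  0.01088049 0.0300355 ]
scene 312 [ 0.50456437 -0.22492257  0.03296454] [0.00206551 0.00249183 0.02834792]
```

View pics/w17.png

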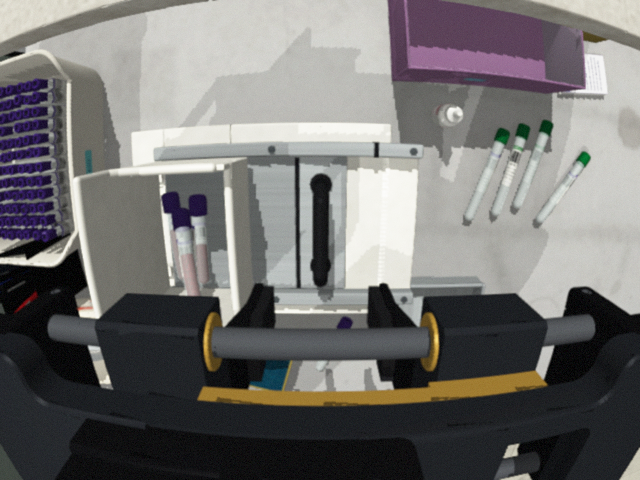

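View pics/s17.png

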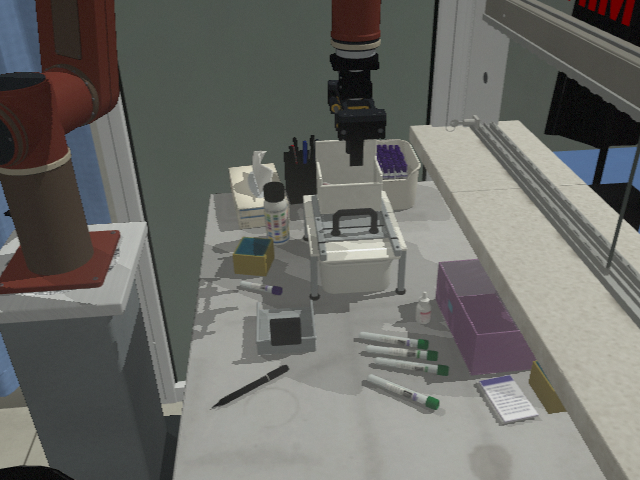

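Run:
```python
from h import *
for p in [(320,183,.155),(319.5,267,.155),(297,170,.109),(298,280,.109),(376,149,.118),(157,152,.118),(422,150,.118)]: print(p,wray('w17',*p).round(4))
for u,v in [(320,200),(320,230),(320,250)]: print(wpt('w17',u,v).round(4))
```

```text
(320, 183, 0.155) [ 0.638  -0.1398  0.155 ]
(319.5, 267, 0.155) [ 0.5744 -0.1389  0.155 ]
(297, 170, 0.109) [ 0.6436 -0.1205  0.109 ]
(298, 280, 0.109) [ 0.5453 -0.1191  0.109 ]
(376, 149, 0.118) [ 0.6615 -0.1852  0.118 ]
(157, 152, 0.118) [6.65e-01 1.00e-04 1.18e-01]
(422, 150, 0.118) [ 0.6618 -0.2238  0.118 ]
[ 0.6261 -0.1397  0.1576]
[ 0.6042 -0.1396  0.1586]
[ 0.5887 -0.1394  0.1576]
```

send_rows --targets "0.25 0 -2 0 4.5;0 0 -2.5 0 4.5;0 0 -2.5 0 4.5;0 0 -2.5 0 4.5;0 0 -2 0 4.5;0 0 -1.1 0 4.5;0 0 0 0 4.5;0 0 0 0 4.5"

```text
time_s: 20.12
tcp_pos: [0.5961, -0.1409, 0.1355]
ee_rot: [1.0, -0.006, -0.0, -0.0]
contact_force: [-0.5, -0.4, 0.2]
width: 0.045
```

Run:
```python
from h import *
s=readout.sense();print(s['tcp_pos'],s['contact_force'])
cap('wrist','w18');cap('side','s18')
im=cv2.imread('pics/s18.png')[80:320,260:440];cv2.imwrite('pics/s18z.png',cv2.resize(im,None,fx=2.5,fy=2.5))
```

```text
[ 0.5960628  -0.14091617  0.13548434] [-0.47451048 -0.3573731   0.23463988]
```

View pics/s18z.png

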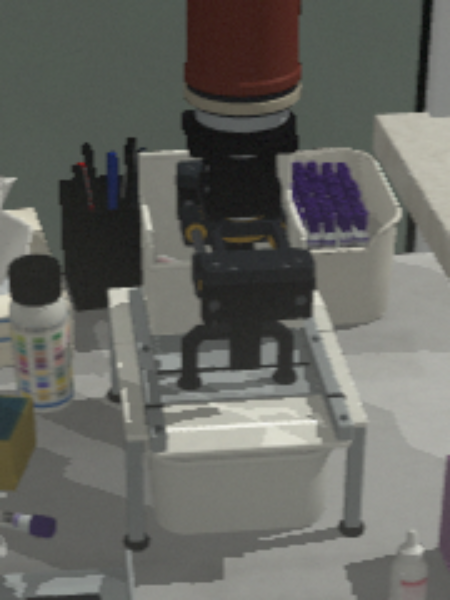

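View pics/w18.png

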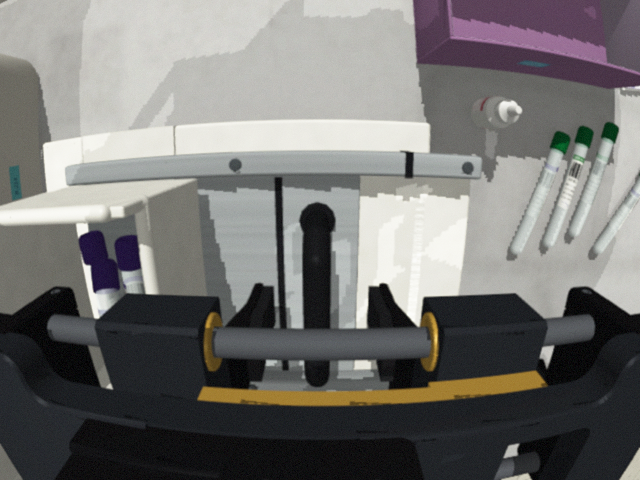

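send_rows --targets "0 0.1 -0.2 0 4.5;0 0 0 0 2;0 0 0 0 0.5;0 0 0 0 0.5;0 0 0 0 0.5;0 0 0 0 0.5;0 0 0 0 0.5;0 0 0 0 0.5" --grip_force 50

```text
time_s: 20.88
tcp_pos: [0.5964, -0.139, 0.1336]
ee_rot: [1.0, -0.006, -0.0, -0.0]
contact_force: [-0.7, 1.7, 1.1]
width: 0.0104
```

send_rows --targets "0 -0.3 0 0 0.5;0 -0.5 0 0 0.5;-0.01 -0.5 0 0 0.5;-0.01 -0.5 0 0 0.5;-0.01 -0.5 0 0 0.5;-0.01 -0.5 0 0 0.5;-0.01 -0.5 0 0 0.5;-0.01 -0.5 0 0 0.5;-0.01 -0.5 0 0 0.5;-0.01 -0.4 0 0 0.5;0 -0.3 0 0 0.5;0 -0.2 0 0 0.5;0 0 0 0 0.5;0 0 0 0 0.5"

```text
time_s: 22.05
tcp_pos: [0.5958, -0.191, 0.1335]
ee_rot: [1.0, -0.006, 0.0, -0.001]
contact_force: [0.9, 7.6, 2.3]
width: 0.0103
```

Run:
```python
from h import *
s=readout.sense();print(s['tcp_pos'],s['contact_force'],s['width'])
cap('wrist','w19')
```

```text
[ 0.5957591  -0.19097874  0.1335449 ] [0.94810915 7.64568478 2.2699094 ] 0.010327215632003428
```

View pics/w19.png

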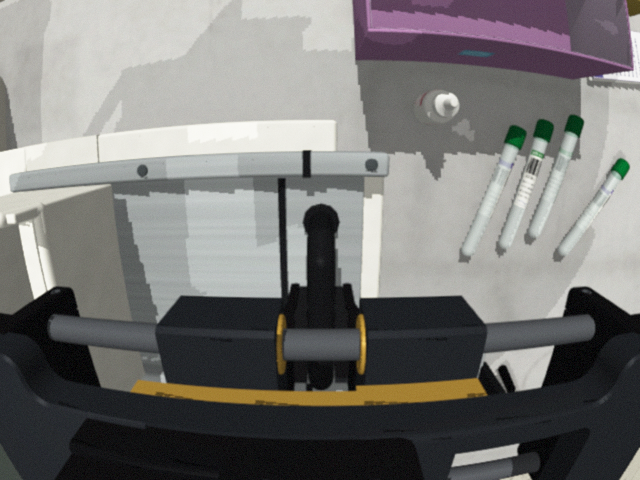

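Run:
```python
from h import *
for p in [(282,183,.109),(282,240,.109),(306,154,.118),(306,174,.118)]: print(p,wray('w19',*p).round(4))
```

```text
(282, 183, 0.109) [ 0.6509 -0.1727  0.109 ]
(282, 240, 0.109) [ 0.6211 -0.1717  0.109 ]
(306, 154, 0.118) [ 0.6656 -0.1854  0.118 ]
(306, 174, 0.118) [ 0.656  -0.1853  0.118 ]
```

send_rows --targets "0 -0.3 0 0 0.5;-0.01 -0.4 0 0 0.5;0 -0.3 0 0 0.5;0 -0.2 0 0 0.5;0 -0.1 0 0 0.5;0 0 0 0 0.5;0 0 0 0 0.5;0 0 0 0 0.5;0 0 0 0 0.5;0 0 0 0 0.5;0 0 0 0 0.5;0 0 0 0 0.5"

```text
time_s: 23.1
tcp_pos: [0.5956, -0.2035, 0.1336]
ee_rot: [1.0, -0.006, 0.0, -0.001]
contact_force: [-0.5, 8.0, 3.0]
width: 0.0105
```

Run:
```python
from h import *
s=readout.sense();print(s['tcp_pos'],s['contact_force'],s['width'])
cap('wrist','w20');cap('side','s20');cap('scene','c20')
im=cv2.imread('pics/s20.png')[120:320,260:440];cv2.imwrite('pics/s20z.png',cv2.resize(im,None,fx=3,fy=3))
im=cv2.imread('pics/c20.png')[120:300,260:420];cv2.imwrite('pics/c20z.png',cv2.resize(im,None,fx=3,fy=3))
```

```text
[ 0.59564548 -0.20348745  0.13358205] [-0.5113679   8.03837266  3.04086618] 0.010537325276578316
```

View pics/w20.png

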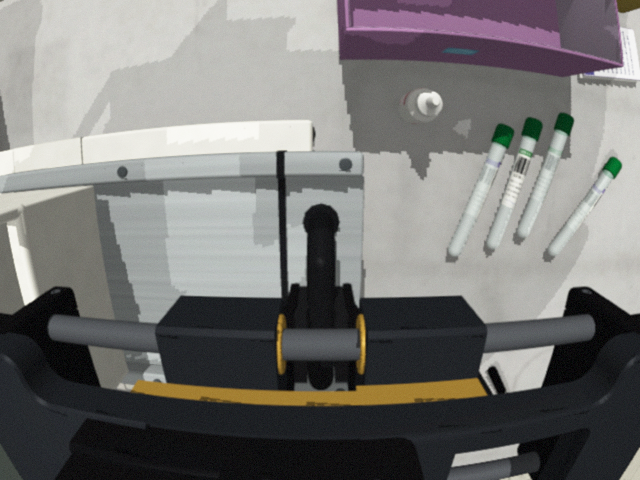

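View pics/s20z.png

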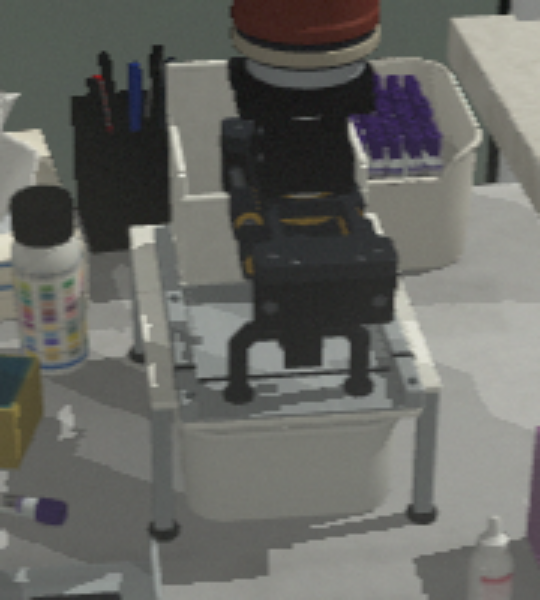

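View pics/c20z.png

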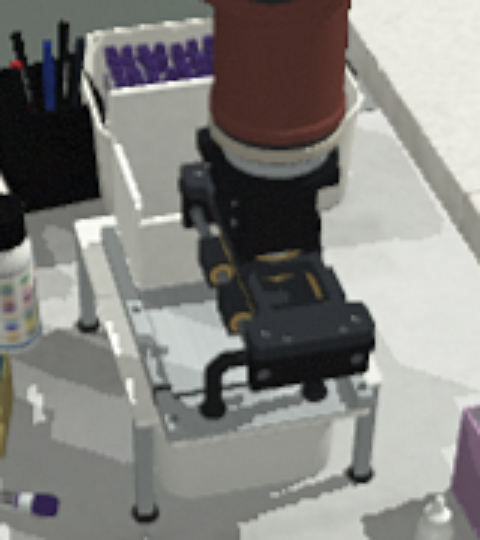

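Run:
```python
from h import *
for p in [(282,190,.109),(282,154,.118),(282,174,.118)]: print(p,wray('w20',*p).round(4))
im=cv2.imread('pics/w20.png')[150:400,0:160];cv2.imwrite('pics/w20z.png',cv2.resize(im,None,fx=2.4,fy=2.4))
W=world('scene',np.load('pics/c20.npz')['d'])
m=(W[...,0]>.53)&(W[...,0]<.67)&(W[...,1]>-.075)&(W[...,1]<-.002)&(W[...,2]<.17);v,u=np.where(m);print(m.sum(),W[m].round(3)[:10])
W=world('side',np.load('pics/s20.npz')['d'])
m=(W[...,0]>.53)&(W[...,0]<.67)&(W[...,1]>-.075)&(W[...,1]<-.002)&(W[...,2]<.17);print(m.sum(),W[m].round(3)[:10])
```

```text
(282, 190, 0.109) [ 0.6472 -0.1851  0.109 ]
(282, 154, 0.118) [ 0.6657 -0.1865  0.118 ]
(282, 174, 0.118) [ 0.6561 -0.1863  0.118 ]
240 [[ 0.537 -0.005  0.17 ]
 [ 0.536 -0.008  0.169]
 [ 0.536 -0.008  0.166]
 [ 0.536 -0.006  0.162]
 [ 0.537 -0.002  0.157]
 [ 0.536 -0.015  0.166]
 [ 0.537 -0.002  0.155]
 [ 0.536 -0.018  0.165]
 [ 0.536 -0.004  0.153]
 [ 0.536 -0.016  0.161]]
230 [[ 0.557 -0.003  0.167]
 [ 0.559 -0.003  0.165]
 [ 0.565 -0.002  0.164]
 [ 0.54  -0.008  0.166]
 [ 0.557 -0.003  0.163]
 [ 0.573 -0.002  0.161]
 [ 0.539 -0.015  0.167]
 [ 0.54  -0.007  0.161]
 [ 0.563 -0.002  0.157]
 [ 0.567 -0.002  0.157]]
```

View pics/w20z.png

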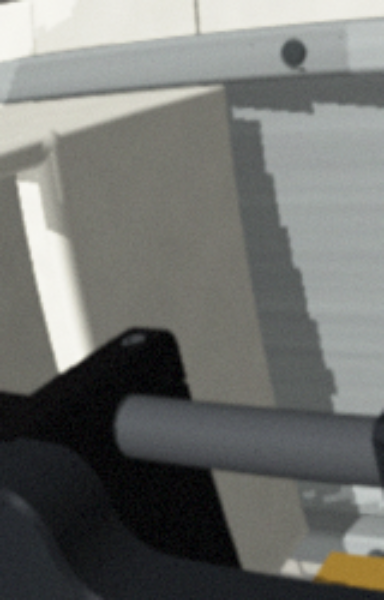

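send_rows --targets "0 -0.2 0 0 0.5;0 0.3 0 0 0.5;0 -0.3 0 0 0.5;0 0.2 0 0 0.5;0 0 0 0 0.5;0 0 0 0 0.5;0 0 0 0 0.5;0 0 0 0 0.5;0 0 0 0 0.5;0 0 0 0 0.5;0 0 0 0 0.5;0 0 0 0 0.5;0 0 0 0 0.5;0 0 0 0 0.5;0 0 0 0 0.5;0 0 0 0 0.5"

```text
time_s: 24.58
tcp_pos: [0.5956, -0.2033, 0.1335]
ee_rot: [1.0, -0.006, -0.0, -0.001]
contact_force: [-0.2, 8.5, 2.5]
width: 0.0106
```

Run:
```python
from h import *
s=readout.sense();print(s['tcp_pos'],s['contact_force'],s['width'])
cap('wrist','w21');cap('side','s21')
im=np.load('pics/w21.npz')['im'].astype(int)
for v in (160,168,195,220,240):
    row=im[v,262:302].max(1);k=np.where(row<70)[0];print(v,262+k.mean())
```

```text
[ 0.59564086 -0.20331856  0.13353942] [-0.1634741   8.53799526  2.54184437] 0.010644246502541492
160 280.0
168 280.0
195 282.0
220 282.0
240 282.5
```

View pics/s21.png

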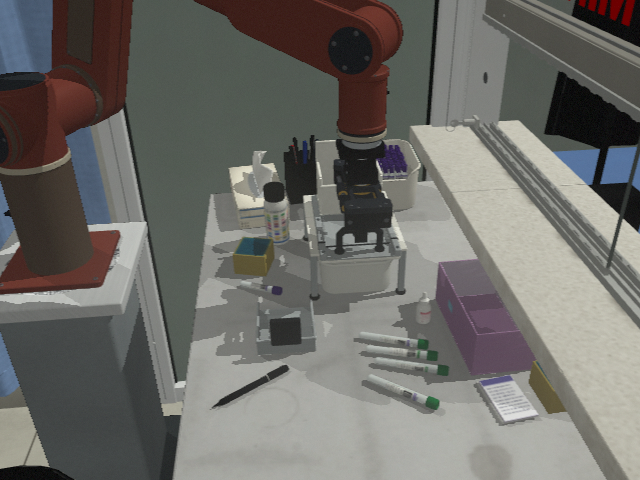

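Line on mark to within about 1 mm, spring force 8.5 N as expected at the mark. Hand in.

```bash
python3 -c "
from h import *
print(workorder.hand_in())"
```

```text
the job is handed in; nothing more can be done
None
```

I tipped all three tubes into the hopper, stood the empty scoop back on the desk, and handed in at about 24.6 s with the gate held at its mark. The one thing I could not check is the tubes in the bin, because the gripper and the hopper walls block every camera's view of it.

- **Tipping:** I gripped the scoop's tab across its width. At low grip force the scoop swivelled lip-down over the front wall. It stuck at about 31° with two tubes still in it, and a few small up-and-down moves brought those out. The wrist picture then showed all three tubes in the throat on the shut gate, one of them leaning on the side wall.
- **Scoop:** I set it down a couple of centimetres from where it started and let go. Depth readings show its rim level, with a slope under about 0.01.
- **Gate:** In the last measured picture its line was within about 1.5 mm of the mark, measured at slightly different points along the line. The gripper had moved 64 mm since gripping the handle. The pull was 8.5 N against an expected 8.4 N, and the fingers were still closed on the handle at hand-in. I nudged the gate 1–2 mm back and forth at the mark to free any stuck tube.
- **Tubes in the bin:** I infer that they dropped from the gate being fully open. The parts of the upper throat I could see were empty afterwards.
- **Other items on the desk:** They look unmoved in the final side picture; I did not measure their positions.

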